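Lay an upright table leg down on the saw bed against its end stop

TASK

The red steel table leg stands on end on the saw bed, next to the yellow end stop. Without gripping or lifting it, tip it over along the bed, away from the stop, keeping a finger under its falling side so that it comes down gently all the way instead of dropping, then lightly push its capped end until its bare foot sits square against the stop, with the leg lying along the middle of the bed. Leave the spray can, the jar and the wrench alone.

Things in the scene. Friction and masses are not known exactly. Their poses are not given: they have to be found in the camera images.
- bed: Fixed saw bed: green block with steel top, 185 mm long, 90 wide, top face 60 mm above the bench; a yellow stop plate (14 mm thick, 90 wide, 50 mm above the bed top) stands across one end. Origin on the bench (z = 0) under the middle of the stop's inner face; x runs level along the bed away from the stop (bed top from 0 to 185 mm, then free air), y across, z up.
- leg: Table leg: loose red square steel tube, 40 x 40 mm, 210 mm long, 0.4 to 0.75 kg, mass centre at mid-length. Origin at the centre of its bare foot face, z axis from foot to black cap, x and y square to its sides. At the start it stands on the bed, on the middle line, square to the stop, 8 to 20 mm clear of it. Leaning over 0.19 rad it falls by itself, about the foot edge farthest from the stop.
- leg_head (a point): Centre of the leg's black capped end face, 210 mm from the foot along the leg's z axis. Laid down from its start the capped end overhangs the bed's far end by some 75 mm, room for a finger under it. Pushed home it overhangs by 25 mm and the foot's centre is 80 mm above the bench, at the stop's face.
- spray_can: Blue spray can, 64 mm across, 170 mm tall, standing on the bench beside the bed; origin at the centre of its base. Not to be disturbed.
- jar: Jar with steel lid, 68 mm across, 85 mm tall, standing on the bench beside the bed; origin at the centre of its base. Not to be disturbed.
- wrench: Steel wrench lying flat on the bench, on the robot's side of the bed, about 170 mm long; origin on its underside at its middle, x axis along it. Not to be disturbed.

How it is judged:
At the end, for the whole second after the job is handed in: The leg lies flat on its side on the bed (within 0.06 rad), cap away from the stop, along the bed within 0.1 rad, its foot face within 6 mm of the stop's face and within 22 mm of the bed's middle line, at rest (angle between leg's own z axis and vertical between 1.51 and 1.63 rad and x of leg in the frame of bed between -0.006 and 0.006 m and y of leg in the frame of bed between -0.022 and 0.022 m and z of leg in the frame of bed between 0.075 and 0.085 m and x of leg_head in the frame of bed above 0.2 m and angle between the z axis of leg and the x axis of bed, either way round below 0.1 rad and linear speed of leg below 0.02 m/s); the robot touches nothing.
It fails at once if the leg was let fall instead of coming down gently (it turned faster than 3.5 rad/s, as after a free drop of its capped end of about 2 cm) (angular speed of leg above 3.5 rad/s).
It fails at once if the leg was lifted or carried (its foot came more than 15 mm off the bed) (z of leg in the frame of bed above 0.097 m).
It fails at once if the leg was gripped or shoved hard (over 35 N from the fingers) (contact force between the fingers and leg above 35 N).
It fails at once if the leg fell off the bed (z of leg in the frame of bed below 0.04 m).
It fails at once if the spray can, jar or wrench was moved more than 25 mm or tipped over (distance of any of spray_can, jar, wrench from where it was at the start of the episode above 0.025 m or angle between any of spray_can, jar, wrench's own z axis and vertical above 0.4 rad).
It also fails if it takes over 64 s, if anything falls off the work surface, if the arm or the gripper's body presses on something with over 40 N, if the wrist force passes 120 N, or if a joint passes its speed limit or range.

ROBOT

A 6-joint arm with a two-finger parallel gripper is mounted at the origin on the work surface. World frame = base frame: x ahead of the robot, y to its left, z up, the work surface at z = 0. Lengths are in m, angles in rad, forces in N, time in s.
With the tool pointing down it reaches from about 0.35 to 0.85 m from the base axis. Payload 8.1 kg.
Tool frame: the origin (TCP) lies at the very end of the fingers, on their centre line; the grasp point (between the pads) lies 19 mm behind it; z points along the fingers, y is the line along which they close (so a half turn about z gives the same grasp; the last joint's range is limited). The gripper opens to 93 mm and grips with 3 to 60 N. Pads are 15 mm wide; open, the fingers measure 128 mm over their backs; the gripper's body (75 mm by 188 mm) begins 65 mm behind the grasp point.
Start: joints at [-1.4, 0.13, 1.488, -0, 1.523, -0.085], TCP at [0.152, -0.58, 0.219] pointing down, gripper open.
Joint ranges: [-2.96, 2.96], [-0.89, 2.26], [0.02, 2.5], [-1.34, 4.48], [0, 2.73], [-2.66, 2.66]. Speed limits (rad/s): [2.39, 2.39, 2.79, 3.14, 3.14, 3.14].

INTERFACE

Orientations are given as a unit quaternion [w, x, y, z].
In Python, from bench import manip gives the robot as it stands.
- The arm moves only by the shell command python3 -m pendant 'ROWS' [FORCE]. ROWS is JSON, a list of rows, each a list of 3 entries, a list of its own where there are three numbers: the shift along the tool's x, y, z normalised to -1 to 1, where 1 is 30 cm, then the turn, a rotation vector about the tool's x, y, z normalised to -1 to 1, where 1 is 180 degrees, then the gripper command: -1 is fully open, 1 is shut, values between are in proportion. In form: [[[dx, dy, dz], [wx, wy, wz], fingers], ...]. A call has 1 to 12 rows; each row shifts and turns the commanded pose from where the row before left it, along the tool's axes as they then stand; what a row does not reach is not made up. A row lasts 1/12 s, in which the tool goes at most 41.7 mm and 7.16 degrees, less where a joint would pass 70% of its speed; a pose out of reach is approached as far as the arm can. A call with a number of a shift or a turn outside -1 to 1 is refused whole. A call with a gripper value outside its range is refused whole. The fingers move at their own pace and stop on an object; FORCE is the grip in N (left out, the last holds). Time passes only in rows, so rows that do not move let the fingers close. It gives the time, the measured TCP pose, the force, the opening and the grip force at its end, in the units of the state.
- manip.observe(): the state, without advancing time (a new reading comes with each control period).
- manip.snapshot(name): name is "scene" or "top" or "wrist"; returns a dict with "pixels" (420x560x3 uint8, red, green, blue), "fx", "fy", "cx", "cy" (pixels), "R" (3x3) and "t" (3): a world point X has camera coordinates R X + t; the wrist camera has in their place "tool_from_camera" (4x4, takes a point from camera to tool coordinates, whose origin is the TCP and whose axes are the flange's). Camera axes: x right, y down, z forward; pixel columns grow to the right and rows downward; lengths in m; the calibration is good to about 2 mm. A picture is of the moment at which its call begins: read the wrist's pose just before it. There is no depth.
- manip.hand_in(): hands the job in; it is judged then, once.
The state is a dict: "time_s": time; "joint_positions": joint angles; "qvel": joint speeds; "tau": joint torques, N m; "tcp_pos": TCP position; "tool_rot": TCP orientation; "contact_force": force on the tool from outside, world axes, zero at the start; "torque": the same for the moment, N m; "width": opening from 0.0 (shut) to 1.0 (fully open); "grip_force": force on a finger pad.
Only numpy, scipy, OpenCV 4.12 (cv2) and the standard library are available. Lean on these libraries where they do the work, as an engineer would, in place of code of your own. Each camera call takes 0.05 s, during which the arm holds its last target. There are 200 camera calls.

## Working session

There is one attempt and no reset: what is moved stays moved. The work goes in short steps, Python scripts to look and compute and a shell command to move; the robot and the scene stay as the last step left them, time stands still between calls to the robot, and variables do not carry over. Pictures are saved under pics/ and viewed, at most 13 in all, crops included, and the job is handed in when it is done.

```bash
mkdir -p pics; ls; python3 - <<'E'
from bench import manip
import cv2,numpy as np
s=manip.observe();print(s)
for n in("scene","top"):
    d=manip.snapshot(n);cv2.imwrite(f"pics/{n}0.png",d["pixels"][:,:,::-1])
    np.savez(f"pics/{n}0.npz",**d);print(n,d["fx"],d["cx"],d["cy"],np.round(d["R"],3).tolist(),np.round(d["t"],3))
E
```

```text
pics
{'time_s': 0.0, 'joint_positions': array([-1.40043298e+00,  1.31145722e-01,  1.48926871e+00,  1.88338069e-05,
        1.52297553e+00, -8.54152624e-02]), 'qvel': array([-9.88214281e-04,  3.93896996e-05,  9.39373730e-05,  2.12525700e-04,
        1.03824808e-03, -8.25965633e-04]), 'tau': array([-1.73637673e-03, -5.59832525e+01, -4.91765678e+01,  7.67202233e-02,
        3.54210497e-02, -2.12292653e-04]), 'tcp_pos': array([ 0.15172425, -0.57992458,  0.21760246]), 'tool_rot': array([-8.98239409e-04,  9.91832961e-01,  1.27540462e-01, -2.87605954e-05]), 'contact_force': array([ 0.67386291,  0.65495447, -0.22651253]), 'torque': array([ 0.0235117 , -0.04049997,  0.00730151]), 'grip_force': 0.0, 'width': 1.0052805540756795}
scene 423.30240390661936 277.40905183095117 208.10777701603962 [[-0.996, -0.086, 0.007], [-0.08, 0.897, -0.435], [0.031, -0.434, -0.901]] [0.646 0.087 0.817]
top 403.4160933150085 276.7062374676691 211.81206805130017 [[-0.03, -1.0, 0.008], [-0.995, 0.029, -0.092], [0.092, -0.011, -0.996]] [0.051 0.651 0.754]
```

View pics/scene0.png

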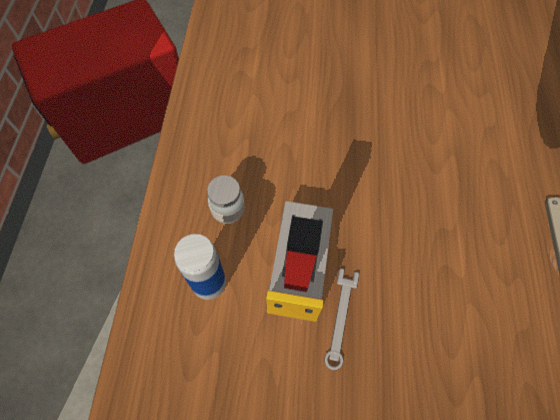

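View pics/top0.png

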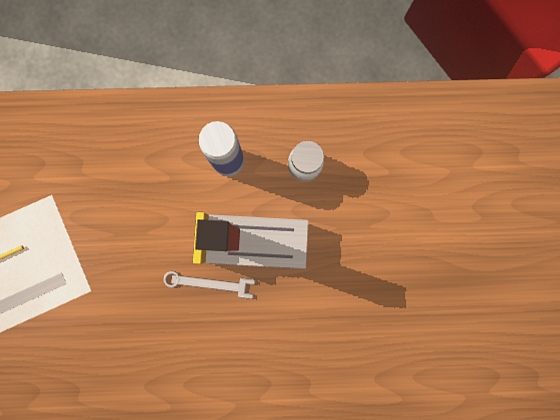

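```bash
python3 - <<'E'
import cv2,numpy as np
t=cv2.imread("pics/top0.png")[205:275,185:320];s=cv2.imread("pics/scene0.png")[198:325,265:330]
f=lambda a:cv2.resize(a,None,fx=4,fy=4,interpolation=cv2.INTER_CUBIC)
t,s=f(t),f(s);o=np.zeros((508,800,3),np.uint8);o[:280,:540]=t;o[:,540:]=s;cv2.imwrite("pics/crop.png",o)
E
```

```text
(no output)
```

View pics/crop.png

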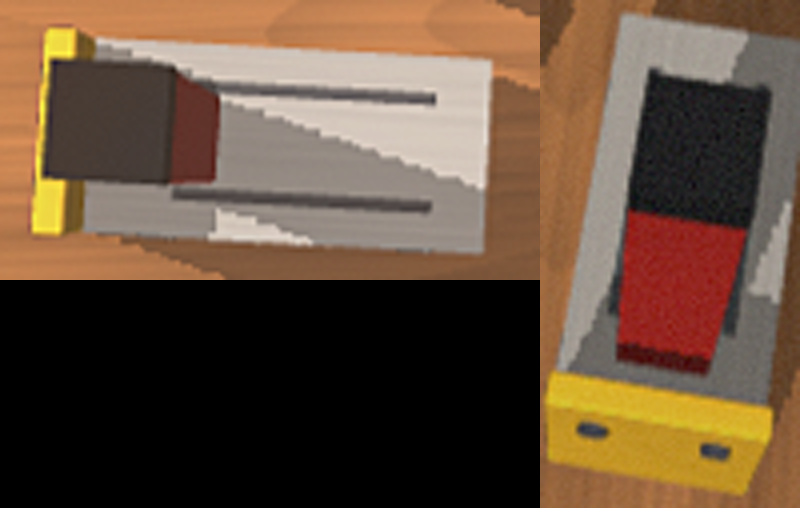

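```bash
cat > geo.py <<'E'
import numpy as np
C={n:dict(np.load(f"pics/{n}0.npz")) for n in("top","scene")}
def proj(n,X):
    c=C[n];p=X@c["R"].T+c["t"];return np.c_[c["fx"]*p[:,0]/p[:,2]+c["cx"],c["fy"]*p[:,1]/p[:,2]+c["cy"]]
def ray(n,uv,z):
    c=C[n];R=c["R"];d=R.T@[(uv[0]-c["cx"])/c["fx"],(uv[1]-c["cy"])/c["fy"],1];o=-R.T@c["t"];return o+d*(z-o[2])/d[2]
def bed(p,X):
    c,s=np.cos(p[2]),np.sin(p[2]);X=np.asarray(X,float);return np.c_[c*X[:,0]-s*X[:,1]+p[0],s*X[:,0]+c*X[:,1]+p[1],X[:,2]]
E
python3 - <<'E'
from geo import *
from scipy.optimize import least_squares
T=[(491,61,.185,.045,.06),(483,253,.185,-.045,.06),(47,30,-.014,.045,.11),(33,232,-.014,-.045,.11),(77,29,0,.045,.11),(65,234,0,-.045,.11)]
S=[(622,14,.185,.045,.06),(553,374,0,.045,.11),(771,408,0,-.045,.11),(548,403,-.014,.045,.11),(770,437,-.014,-.045,.11)]
LT=[(50,60,0,.02,.27),(44,178,0,-.02,.27),(173,67,.04,.02,.27),(168,184,.04,-.02,.27),(220,97,.04,.02,.06),(216,184,.04,-.02,.06)]
LS=[(650,72,.04,.02,.27),(770,90,.04,-.02,.27),(749,228,0,-.02,.27),(629,211,0,.02,.27)]
tp=lambda a:np.c_[185+a[:,0]/4,205+a[:,1]/4]; sp=lambda a:np.c_[265+(a[:,0]-540)/4,198+a[:,1]/4]
T,S,LT,LS=map(np.array,(T,S,LT,LS))
def f(p):
    q=lambda a:a[:,2:]+[p[3],p[4],0]
    return np.r_[proj("top",bed(p,T[:,2:]))-tp(T),proj("scene",bed(p,S[:,2:]))-sp(S),proj("top",bed(p,q(LT)))-tp(LT),proj("scene",bed(p,q(LS)))-sp(LS)].ravel()
r=least_squares(f,[.5,.15,-1.6,.012,0]);print(r.x,np.abs(r.fun).max());print(np.round(r.fun.reshape(-1,2),1).tolist())
print("can",ray("top",(217,137),.17),"jar",ray("top",(307,155),.085),"wrench",ray("top",(172,280),0),ray("top",(250,289),0))
E
```

```text
[ 6.04652344e-01  1.62447529e-01 -1.65315034e+00  1.86570088e-02
  8.66890762e-04] 5.124410156774843
[[0.3, -1.1], [0.0, -0.5], [-0.4, -1.5], [-0.7, 0.0], [0.1, -0.8], [-0.5, -0.0], [0.6, -0.3], [0.0, -1.5], [2.1, -0.4], [-0.3, -0.1], [1.2, 1.2], [-0.9, -1.1], [-1.5, -0.6], [-1.8, -1.2], [-2.5, -0.6], [-0.4, -0.7], [-0.8, -0.9], [0.5, 1.1], [1.2, 1.4], [2.5, -4.3], [0.9, -5.1]]
can [0.76404133 0.1265252  0.17      ] jar [ 0.75022464 -0.02594893  0.085     ] wrench [0.52572465 0.24311706 0.        ] [0.50339974 0.08912393 0.        ]
```

```bash
cat >> geo.py <<'E'
from scipy.spatial.transform import Rotation as Ro
B=np.array([.6046,.1624,-1.6532])  # bed pose
def state():
    from bench import manip
    s=manip.observe();q=s["tool_rot"];R=Ro.from_quat(np.r_[q[1:],q[0]]);return s,np.array(s["tcp_pos"]),R
def goal(xb,yb,z,tilt):
    "tool pose in bed frame, tilt in deg"
    return bed(B,[[xb,yb,z]])[0],Ro.from_euler("z",B[2])*Ro.from_matrix(np.array([[0,1,0],[1,0,0],[0,0,-1]]).T)*Ro.from_euler("x",tilt,degrees=True)
def delta(*g):
    s,p,R=state();G,GR=goal(*g)
    c,sn=np.cos(B[2]),np.sin(B[2]);d=p-[B[0],B[1],0]
    print("t",round(s["time_s"],2),"bed",np.round([c*d[0]+sn*d[1],-sn*d[0]+c*d[1],p[2]],4),"j",np.round(s["joint_positions"],2),"F",np.round(s["contact_force"],1),"w",round(s["width"],3))
    print("turn",np.round((R.inv()*GR).as_rotvec()/np.pi,4),"shift now-axes",np.round(R.inv().apply(G-p)/.3,4),"goal-axes",np.round(GR.inv().apply(G-p)/.3,4))
E
python3 - <<'E'
from geo import *
from scipy.optimize import least_squares
T=[(491,61,.185,.045,.06),(483,253,.185,-.045,.06),(47,30,-.014,.045,.11),(33,232,-.014,-.045,.11),(77,29,0,.045,.11),(65,234,0,-.045,.11)]
S=[(622,14,.185,.045,.06),(553,374,0,.045,.11),(771,408,0,-.045,.11),(548,403,-.014,.045,.11),(770,437,-.014,-.045,.11)]
LT=[(50,60,0,.02,.27),(44,178,0,-.02,.27),(173,67,.04,.02,.27),(168,184,.04,-.02,.27)]
LS=[(650,72,.04,.02,.27),(770,90,.04,-.02,.27)]
tp=lambda a:np.c_[185+a[:,0]/4,205+a[:,1]/4]; sp=lambda a:np.c_[265+(a[:,0]-540)/4,198+a[:,1]/4]
T,S,LT,LS=map(np.array,(T,S,LT,LS))
def f(p):
    q=lambda a:a[:,2:]+[p[3],p[4],0]
    return np.r_[proj("top",bed(p,T[:,2:]))-tp(T),proj("scene",bed(p,S[:,2:]))-sp(S),proj("top",bed(p,q(LT)))-tp(LT),proj("scene",bed(p,q(LS)))-sp(LS)].ravel()
r=least_squares(f,[.5,.15,-1.6,.012,0],loss="soft_l1");print(r.x);print(np.round(f(r.x).reshape(-1,2),1).tolist())
import geo;geo.B=r.x[:3];open("geo.py","a").write(f"B=np.array({np.round(r.x[:3],4).tolist()})\n")
delta(.28,0,.38,0)
E
```

```text
[ 6.04424527e-01  1.62402934e-01 -1.65120333e+00  2.06438436e-02
  5.91399648e-04]
[[0.2, -1.1], [0.1, -0.5], [-0.5, -1.4], [-0.6, 0.2], [0.1, -0.7], [-0.4, 0.1], [0.5, -0.3], [0.2, -1.4], [2.2, -0.5], [-0.2, -0.0], [1.4, 1.1], [0.6, -0.6], [0.1, -0.2], [-0.3, -0.9], [-0.9, -0.2], [1.0, -0.3], [1.6, -0.0]]
t 0.1 bed [ 0.7763 -0.3916  0.2177] j [-1.4   0.13  1.49  0.    1.52 -0.09] F [ 0.5 -0.   0.4] w 1.0
turn [-0.0005  0.      0.107 ] shift now-axes [ 1.7781 -1.132  -0.5388] goal-axes [ 1.3052 -1.6544 -0.541 ]
```

```bash
python3 -m pendant '[[[0,0,-0.1],[0,0,0.0357],-1],[[0,0,-0.12],[0,0,0.0357],-1],[[0,0,-0.12],[0,0,0.0357],-1],[[0.06,-0.08,-0.07],[0,0,0],-1],[[0.07,-0.09,-0.07],[0,0,0],-1],[[0.07,-0.09,-0.06],[0,0,0],-1],[[0.07,-0.09,0],[0,0,0],-1],[[0.07,-0.09,0],[0,0,0],-1],[[0.07,-0.09,0],[0,0,0],-1],[[0.07,-0.09,0],[0,0,0],-1],[[0.07,-0.09,0],[0,0,0],-1],[[0.07,-0.09,0],[0,0,0],-1]]' 20
python3 -m pendant '[[[0.07,-0.09,0],[0,0,0],-1],[[0.07,-0.09,0],[0,0,0],-1],[[0.07,-0.09,0],[0,0,0],-1],[[0.07,-0.09,0],[0,0,0],-1],[[0.07,-0.09,0],[0,0,0],-1],[[0.07,-0.09,0],[0,0,0],-1],[[0.07,-0.09,0],[0,0,0],-1],[[0.06,-0.08,0],[0,0,0],-1],[[0.05,-0.06,0],[0,0,0],-1],[[0,0,0],[0,0,0],-1]]'
python3 -c "
from geo import *
delta(.28,0,.38,0)"
```

```text
time_s: 1.1
tcp_pos: [0.3573, -0.3547, 0.3803]
tool_rot: [-0.0, 0.999, -0.04, -0.0]
contact_force: [0.7, -0.3, 0.4]
width: 0.999
grip_force: 0.0
time_s: 1.93
tcp_pos: [0.5565, -0.137, 0.3793]
tool_rot: [-0.001, 0.999, -0.038, -0.001]
contact_force: [0.1, -0.2, -0.1]
width: 0.999
grip_force: 0.0
t 1.93 bed [ 0.3022 -0.0237  0.3793] j [-0.33  0.05  1.28  0.    1.81  1.32] F [ 0.1 -0.2 -0.1] w 0.999
turn [-0.0006  0.0004  0.0012] shift now-axes [ 0.0793 -0.0738 -0.0023] goal-axes [ 0.079  -0.0741 -0.0023]
```

Tool down and aligned. Test the tilt in free air, beyond the bed's far end (70° at TCP ~0.29 m).

```bash
python3 -m pendant '[[[0.08,0.05,0],[0.03,0,0],-1],[[0,0,0],[0.035,0,0],-1],[[0,0,0],[0.035,0,0],-1],[[0,0,0],[0.035,0,0],-1],[[0,0,0],[0.035,0,0],-1],[[0,0,0],[0.035,0,0],-1],[[0,0,0],[0.035,0,0],-1],[[0,0,0],[0.035,0,0],-1],[[0,0,0],[0.035,0,0],-1],[[0,0,0],[0.035,0,0],-1],[[0,0,0],[0.035,0,0],-1],[[0,0,0],[0.009,0,0],-1]]'
python3 -c "
from geo import *
delta(.29,0,.09,70)"
```

```text
time_s: 2.93
tcp_pos: [0.5762, -0.1589, 0.3765]
tool_rot: [-0.578, 0.815, -0.036, 0.021]
contact_force: [0.0, -1.1, -1.9]
width: 1.0
grip_force: 0.0
t 2.93 bed [ 0.3225 -0.0023  0.3765] j [-0.82  0.59  1.09  1.05  2.21  1.16] F [ 0.  -1.1 -1.9] w 1.0
turn [-0.0035 -0.0003 -0.0025] shift now-axes [0.0141 0.8648 0.4189] goal-axes [0.0078 0.8602 0.4285]
```

```bash
python3 -m pendant '[[[0.002,0.108,0.053],[0,0,0],-1],[[0.002,0.108,0.053],[0,0,0],-1],[[0.002,0.108,0.053],[0,0,0],-1],[[0.002,0.108,0.053],[0,0,0],-1],[[0.002,0.108,0.053],[0,0,0],-1],[[0,0.108,0.053],[0,0,0],-1],[[0,0.108,0.053],[0,0,0],-1],[[0,0,0],[0,0,0],-1]]'
python3 -c "
from geo import *
delta(.29,0,.09,70)"
```

```text
time_s: 3.6
tcp_pos: [0.5796, -0.1277, 0.1223]
tool_rot: [-0.575, 0.817, -0.035, 0.019]
contact_force: [0.1, 0.1, -1.2]
width: 1.005
grip_force: 0.0
t 3.6 bed [ 0.2911 -0.0014  0.1223] j [-0.79  0.83  1.23  0.88  1.96  0.82] F [ 0.1  0.1 -1.2] w 1.005
turn [-0.0012  0.0014 -0.0029] shift now-axes [0.0059 0.0998 0.04  ] goal-axes [0.0048 0.0997 0.0404]
```

```bash
python3 -m pendant '[[[0,-0.108,-0.053],[0,0,0],-1],[[0,-0.108,-0.053],[0,0,0],-1],[[0,-0.108,-0.053],[0,0,0],-1],[[0,-0.108,-0.053],[0,0,0],-1],[[0,-0.108,-0.053],[0,0,0],-1],[[0,-0.108,-0.053],[0,0,0],-1],[[0,-0.108,-0.053],[0,0,0],-1],[[0,0,0],[-0.035,0,0],-1],[[0,0,0],[-0.035,0,0],-1],[[0,0,0],[-0.035,0,0],-1],[[0,0,0],[-0.035,0,0],-1],[[0,0,0],[-0.035,0,0],-1]]'
python3 -m pendant '[[[0,0,0],[-0.035,0,0],-1],[[0,0,0],[-0.035,0,0],-1],[[0,0,0],[-0.035,0,0],-1],[[0,0,0],[-0.035,0,0],-1],[[0,0,0],[-0.035,0,0],-1],[[0,0,0],[-0.037,0,0],-1],[[0,0,0],[0,0,0],-1]]'
python3 -c "
from geo import *
delta(.039,0,.33,0)"
```

```text
time_s: 4.6
tcp_pos: [0.5799, -0.1586, 0.3847]
tool_rot: [-0.325, 0.945, -0.038, 0.016]
contact_force: [0.1, 0.5, -0.6]
width: 1.0
grip_force: 0.0
time_s: 5.18
tcp_pos: [0.5808, -0.1545, 0.3863]
tool_rot: [0.001, 0.999, -0.038, 0.004]
contact_force: [-0.5, 0.6, 0.0]
width: 0.998
grip_force: 0.0
t 5.18 bed [0.3178 0.002  0.3863] j [-0.35  0.12  1.2   0.    1.82  1.3 ] F [-0.5  0.6  0. ] w 0.998
turn [ 0.0006 -0.0026  0.0012] shift now-axes [-0.0045 -0.9296  0.1861] goal-axes [-0.0066 -0.9293  0.1878]
```

```bash
python3 -m pendant '[[[0,-0.06,0],[0,0,0],-1],[[0,-0.11,0],[0,-0.003,0],-1],[[0,-0.11,0],[0,0,0],-1],[[0,-0.11,0],[0,0,0],-1],[[0,-0.11,0],[0,0,0],-1],[[0,-0.11,0],[0,0,0],-1],[[0,-0.11,0],[0,0,0],-1],[[-0.005,-0.11,0],[0,0,0],-1],[[0,-0.10,0.05],[0,0,0],-1],[[0,0,0.07],[0,0,0],-1],[[0,0,0.06],[0,0,0],-1],[[0,0,0],[0,0,0],-1]]'
python3 - <<'E'
from geo import *
import cv2
delta(.039,0,.33,0)
from bench import manip
s,p,R=state()
d=manip.snapshot("wrist");np.savez("pics/wrist1.npz",p=p,R=R.as_matrix(),**{k:v for k,v in d.items()});cv2.imwrite("pics/wrist1.png",d["pixels"][:,:,::-1]);print(np.round(d["tool_from_camera"],3),d["fx"],d["cx"],d["cy"])
E
```

```text
time_s: 6.18
tcp_pos: [0.5991, 0.1212, 0.3257]
tool_rot: [-0.004, 0.999, -0.04, -0.007]
contact_force: [-0.8, 0.8, -0.5]
width: 1.001
grip_force: 0.0
t 6.18 bed [ 0.0415 -0.0019  0.3257] j [0.11 0.16 1.27 0.01 1.73 1.76] F [-0.8  0.8 -0.5] w 1.001
turn [-0.0023  0.0046 -0.0002] shift now-axes [ 0.0063 -0.0085 -0.0143] goal-axes [ 0.0065 -0.0084 -0.0142]
[[-0.001 -0.968 -0.252  0.071]
 [ 1.    -0.001  0.    -0.001]
 [-0.001 -0.252  0.968 -0.165]
 [ 0.     0.     0.     1.   ]] 370.63981320496725 273.4994265418089 213.47827309357055
```

View pics/wrist1.png

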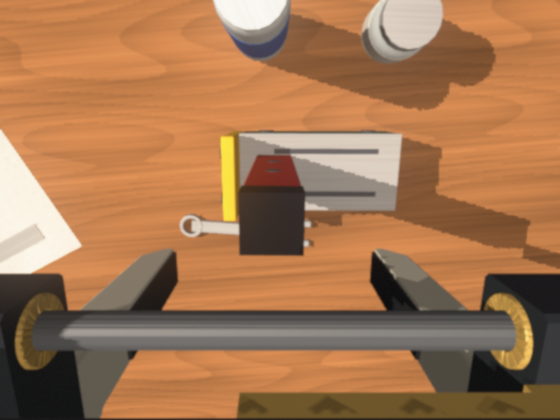

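```bash
python3 -m pendant '[[[0.012,-0.007,0],[-0.0023,0.0046,0],-1],[[0,0,0.06],[0,0,0],-1],[[0,0,0.06],[0,0,0],-1],[[0,0,0.06],[0,0,0],-1],[[0,0,0.05],[0,0,0],-1],[[0,0,0.03],[0,0,0],-1],[[0,0,0],[0,0,0],-0.25],[[0,0,0],[0,0,0],-0.25],[[0,0,0],[0,0,0],-0.25],[[0,0,0],[0,0,0],-0.25],[[0,0,0],[0,0,0],-0.25],[[0,0,0],[0,0,0],-0.25]]' 10
python3 - <<'E'
from geo import *
import cv2
delta(.04,0.002,.245,0)
from bench import manip
o=np.hstack([manip.snapshot("wrist")["pixels"][150:,120:420],manip.snapshot("scene")["pixels"][150:,220:420]])
cv2.imwrite("pics/w2.png",o[:,:,::-1])
E
```

```text
time_s: 7.23
tcp_pos: [0.6053, 0.1227, 0.2513]
tool_rot: [0.0, 0.999, -0.04, 0.003]
contact_force: [-0.3, -0.4, 0.3]
width: 0.641
grip_force: 0.0
t 7.23 bed [0.0395 0.0041 0.2513] j [ 0.12  0.16  1.4  -0.    1.58  1.77] F [-0.3 -0.4  0.3] w 0.641
turn [ 0.0002 -0.002  -0.0001] shift now-axes [-0.0072  0.0017  0.021 ] goal-axes [-0.0071  0.0017  0.021 ]
```

View pics/w2.png

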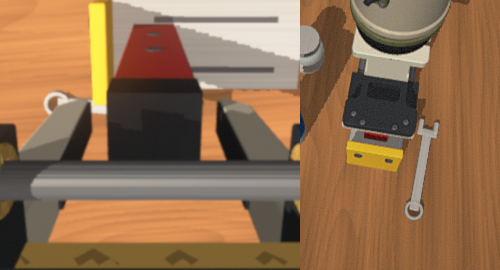

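```bash
python3 -m pendant '[[[-0.003,0.0163,0.015],[0.0083,0,0],-0.25],[[0,0.0163,-0.0015],[0.0083,0,0],-0.25],[[0,0.0163,-0.0015],[0.0083,0,0],-0.25],[[0,0.0163,-0.0015],[0.0083,0,0],-0.25],[[0,0.0163,-0.0015],[0.0083,0,0],-0.25],[[0,0.0163,-0.0015],[0.0083,0,0],-0.25],[[0,0.0163,-0.0015],[0.0083,0,0],-0.25],[[0,0.0163,-0.0015],[0.0083,0,0],-0.25],[[0,0.0163,-0.0015],[0.0083,0,0],-0.25],[[0,0.0163,-0.0015],[0.0083,0,0],-0.25],[[0,0.0163,-0.0015],[0.0083,0,0],-0.25],[[0,0.0163,-0.0015],[0.0083,0,0],-0.25]]'
cat >> geo.py <<'E'
def rig(a,px=.0395,pz=.247,gx=.0195,y=.002):
    "tool pose rotated a deg about the leg's far foot edge"
    P=np.array([px+gx,.06]);d=np.array([px,pz])-P;r=np.radians(a);c,s=np.cos(r),np.sin(r)
    q=P+[c*d[0]+s*d[1],-s*d[0]+c*d[1]];delta(q[0],y,q[1],a)
E
python3 -c "
from geo import *
rig(18)"
```

```text
time_s: 8.33
tcp_pos: [0.5994, 0.064, 0.2426]
tool_rot: [-0.156, 0.987, -0.039, 0.009]
contact_force: [-0.8, 0.3, -0.5]
width: 0.627
grip_force: 0.0
t 8.33 bed [0.0985 0.0029 0.2426] j [-0.17  0.1   1.51  0.31  1.56  1.47] F [-0.8  0.3 -0.5] w 0.627
turn [ 0.0004 -0.0017  0.0005] shift now-axes [-0.0031 -0.0022 -0.0037] goal-axes [-0.0031 -0.0022 -0.0036]
```

```bash
python3 -m pendant '[[[0,0.0163,-0.0015],[0.0083,0,0],-0.25],[[0,0.0163,-0.0015],[0.0083,0,0],-0.25],[[0,0.0163,-0.0015],[0.0083,0,0],-0.25],[[0,0.0163,-0.0015],[0.0083,0,0],-0.25],[[0,0.0163,-0.0015],[0.0083,0,0],-0.25],[[0,0.0163,-0.0015],[0.0083,0,0],-0.25]]'
python3 - <<'E'
from geo import *
import cv2
rig(27)
from bench import manip
o=np.hstack([manip.snapshot("wrist")["pixels"][100:,120:440],manip.snapshot("top")["pixels"][100:,150:430]])
cv2.imwrite("pics/w3.png",o[:,:,::-1])
E
```

```text
time_s: 8.83
tcp_pos: [0.5971, 0.0357, 0.2341]
tool_rot: [-0.233, 0.972, -0.039, 0.012]
contact_force: [-0.6, -1.1, -1.0]
width: 0.623
grip_force: 0.4
t 8.83 bed [0.1269 0.0029 0.2341] j [-0.31  0.13  1.53  0.46  1.59  1.32] F [-0.6 -1.1 -1. ] w 0.623
turn [ 0.0002 -0.0015  0.0007] shift now-axes [-0.0031 -0.0031 -0.0035] goal-axes [-0.0031 -0.0031 -0.0035]
```

View pics/w3.png

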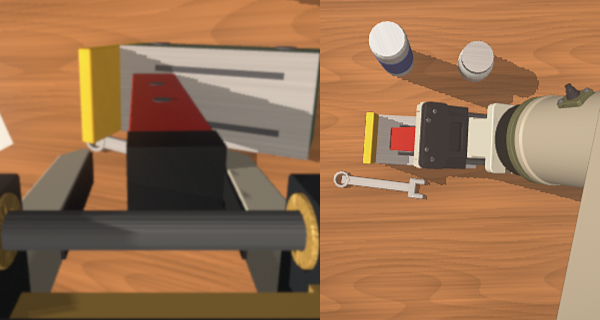

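The leg now leans on the far (catching) finger (cap at crop columns 128–225, touching the right finger, gap on the left). Continue lowering about the same pivot.

```bash
python3 -m pendant '[[[0,0.0163,-0.0015],[0.0083,0,0],-0.25],[[0,0.0163,-0.0015],[0.0083,0,0],-0.25],[[0,0.0163,-0.0015],[0.0083,0,0],-0.25],[[0,0.0163,-0.0015],[0.0083,0,0],-0.25],[[0,0.0163,-0.0015],[0.0083,0,0],-0.25],[[0,0.0163,-0.0015],[0.0083,0,0],-0.25],[[0,0.0163,-0.0015],[0.0083,0,0],-0.25],[[0,0.0163,-0.0015],[0.0083,0,0],-0.25],[[0,0.0163,-0.0015],[0.0083,0,0],-0.25],[[0,0.0163,-0.0015],[0.0083,0,0],-0.25],[[0,0.0163,-0.0015],[0.0083,0,0],-0.25],[[0,0.0163,-0.0015],[0.0083,0,0],-0.25]]'
python3 -c "
from geo import *
rig(45)"
python3 -m pendant '[[[0,0.0163,-0.0015],[0.0083,0,0],-0.25],[[0,0.0163,-0.0015],[0.0083,0,0],-0.25],[[0,0.0163,-0.0015],[0.0083,0,0],-0.25],[[0,0.0163,-0.0015],[0.0083,0,0],-0.25],[[0,0.0163,-0.0015],[0.0083,0,0],-0.25],[[0,0.0163,-0.0015],[0.0083,0,0],-0.25],[[0,0.0163,-0.0015],[0.0083,0,0],-0.25],[[0,0.0163,-0.0015],[0.0083,0,0],-0.25],[[0,0.0163,-0.0015],[0.0083,0,0],-0.25],[[0,0.0163,-0.0015],[0.0083,0,0],-0.25],[[0,0.0163,-0.0015],[0.0083,0,0],-0.25],[[0,0.0163,-0.0015],[0.0083,0,0],-0.25]]'
python3 - <<'E'
from geo import *
import cv2
rig(63)
from bench import manip
o=np.hstack([manip.snapshot("wrist")["pixels"][:,100:460],manip.snapshot("top")["pixels"][:,150:430]])
cv2.imwrite("pics/w4.png",o[:,:,::-1])
E
```

```text
time_s: 9.93
tcp_pos: [0.5931, -0.015, 0.2046]
tool_rot: [-0.382, 0.923, -0.036, 0.018]
contact_force: [0.2, -0.0, -0.5]
width: 0.627
grip_force: 0.6
t 9.93 bed [0.1777 0.003  0.2046] j [-0.54  0.31  1.51  0.69  1.69  1.06] F [ 0.2 -0.  -0.5] w 0.627
turn [ 0.0004 -0.0012  0.001 ] shift now-axes [-0.0033 -0.004  -0.0025] goal-axes [-0.0034 -0.004  -0.0025]
time_s: 10.93
tcp_pos: [0.5902, -0.0543, 0.1611]
tool_rot: [-0.521, 0.853, -0.033, 0.023]
contact_force: [0.0, 0.4, -2.6]
width: 0.625
grip_force: 0.9
t 10.93 bed [0.2171 0.0032 0.1611] j [-0.68  0.59  1.41  0.87  1.83  0.88] F [ 0.   0.4 -2.6] w 0.625
turn [ 0.0009 -0.0008  0.0014] shift now-axes [-0.0041 -0.004  -0.0008] goal-axes [-0.0041 -0.004  -0.0008]
```

View pics/w4.png

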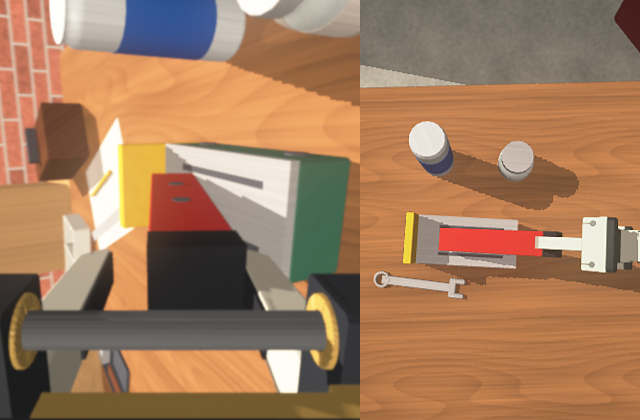

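```bash
python3 -m pendant '[[[0,0.0163,-0.0015],[0.0083,0,0],-0.25],[[0,0.0163,-0.0015],[0.0083,0,0],-0.25],[[0,0.0103,0.0018],[0,0,0],-0.25],[[0,0.0103,0.0018],[0,0,0],-0.25],[[0,0.0103,0.0018],[0,0,0],-0.25],[[0,0.0103,0.0018],[0,0,0],-0.25],[[0,0.0103,0.0018],[0,0,0],-0.25],[[0,0.0103,0.0018],[0,0,0],-0.25],[[0,0.0103,0.0018],[0,0,0],-0.25],[[0,0.0103,0.0018],[0,0,0],-0.25],[[0,0.0103,0.0018],[0,0,0],-0.25],[[0,0.0103,0.0018],[0,0,0],-0.25]]'
python3 -m pendant '[[[0,0.0103,0.0018],[0,0,0],-0.25],[[0,0.0103,0.0018],[0,0,0],-0.25],[[0,0.0103,0.0018],[0,0,0],-0.25],[[0,0.0103,0.0018],[0,0,0],-0.25],[[0,0.0103,0.0018],[0,0,0],-0.25],[[0,0.0103,0.0018],[0,0,0],-0.25],[[0,0.0103,0.0018],[0,0,0],-0.25],[[0,0.0103,0.0018],[0,0,0],-0.25]]'
python3 - <<'E'
from geo import *
import cv2
delta(.27,.002,.0765,66)
from bench import manip
o=np.hstack([manip.snapshot("wrist")["pixels"][:,100:460],manip.snapshot("top")["pixels"][:,150:430]])
cv2.imwrite("pics/w5.png",o[:,:,::-1])
E
```

```text
time_s: 12.03
tcp_pos: [0.5893, -0.067, 0.1225]
tool_rot: [-0.542, 0.84, -0.032, 0.024]
contact_force: [0.8, -1.0, -0.8]
width: 0.625
grip_force: 1.0
time_s: 12.7
tcp_pos: [0.589, -0.0732, 0.0982]
tool_rot: [-0.542, 0.84, -0.032, 0.024]
contact_force: [0.9, 0.1, -0.7]
width: 0.621
grip_force: 0.9
t 12.7 bed [0.2361 0.0035 0.0982] j [-0.71  0.75  1.36  0.87  1.83  0.8 ] F [ 0.9  0.1 -0.7] w 0.621
turn [ 0.0018 -0.0007  0.0014] shift now-axes [-0.0055  0.1125 -0.0731] goal-axes [-0.0052  0.1122 -0.0737]
```

View pics/w5.png

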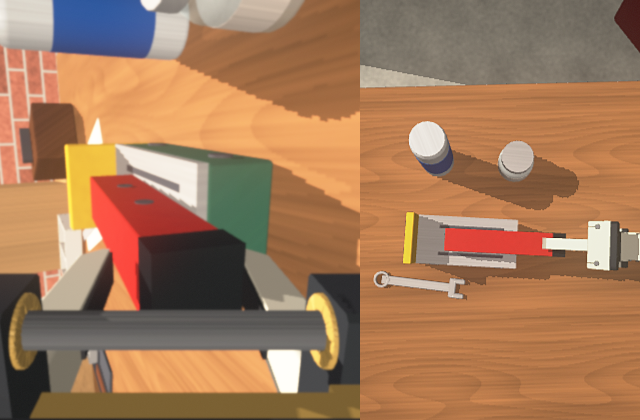

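```bash
python3 -m pendant '[[[0,0.004,0.0005],[0,0,0],-0.28],[[0,0.004,0.0005],[0,0,0],-0.31],[[0,0.004,0.0005],[0,0,0],-0.34],[[0,0.004,0.0005],[0,0,0],-0.37],[[0,0.004,0.0005],[0,0,0],-0.40],[[0,0.006,0.0015],[0,0,0],-0.4],[[0,0.006,0.0015],[0,0,0],-0.4],[[0,0.006,0.0015],[0,0,0],-0.4],[[0,0.006,0.0015],[0,0,0],-0.4],[[0,0.006,0.0015],[0,0,0],-0.4],[[0,0.006,0.0015],[0,0,0],-0.4],[[0,0,0],[0,0,0],-0.4]]'
python3 - <<'E'
from geo import *
import cv2
delta(.27,.002,.0765,66)
from bench import manip
o=np.hstack([manip.snapshot("wrist")["pixels"][:,100:460],manip.snapshot("top")["pixels"][:,150:430]])
cv2.imwrite("pics/w6.png",o[:,:,::-1])
E
```

```text
time_s: 13.8
tcp_pos: [0.5887, -0.077, 0.0817]
tool_rot: [-0.542, 0.839, -0.033, 0.024]
contact_force: [-1.0, 0.7, -0.4]
width: 0.7
grip_force: 0.0
t 13.8 bed [0.2399 0.0036 0.0817] j [-0.72  0.78  1.34  0.86  1.82  0.78] F [-1.   0.7 -0.4] w 0.7
turn [ 0.0016 -0.0007  0.0014] shift now-axes [-0.0055  0.0571 -0.0844] goal-axes [-0.0054  0.0567 -0.0847]
```

View pics/w6.png

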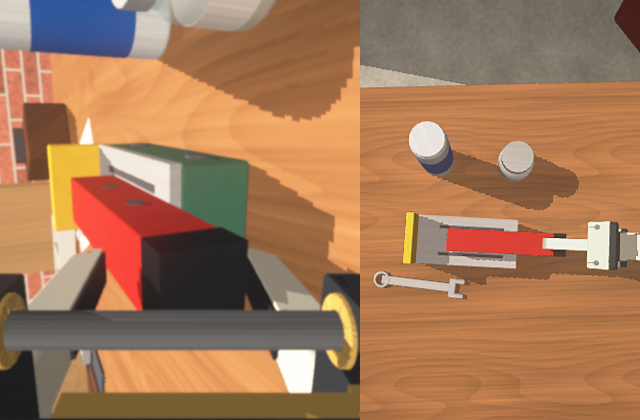

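```bash
python3 -m pendant '[[[0,0.0040,0.0017],[0,0,0],-0.4],[[0,0.0040,0.0017],[0,0,0],-0.4],[[0,0.0040,0.0017],[0,0,0],-0.4],[[0,0.0040,0.0017],[0,0,0],-0.4],[[0,0,-0.02],[0,0,0],-0.4],[[0,0,-0.03],[0,0,0],-0.4],[[0,0,-0.04],[0,0,0],-0.4],[[0,0,-0.05],[0,0,0],-0.4],[[0,0,-0.05],[0,0,0],-0.4],[[0,0,-0.05],[0,0,0],-0.4],[[0,0,0],[0,0,0],1],[[0,0,0],[0,0,0],1]]'
python3 -m pendant '[[[0,0,0],[0,0,0],1],[[0,0,0],[0,0,0],1],[[0,0,0],[0,0,0],1],[[0,0,0],[0,0,0],1],[[0,0,0],[0,0,0],1]]'
python3 - <<'E'
from geo import *
import cv2
delta(.285,.0,.082,66)
from bench import manip
d=manip.snapshot("top")["pixels"]
o=np.hstack([manip.snapshot("wrist")["pixels"][:,100:460],cv2.resize(d[190:295,190:300],None,fx=4,fy=4)])
cv2.imwrite("pics/w7.png",o[:,:,::-1])
E
```

```text
time_s: 14.9
tcp_pos: [0.5837, -0.1441, 0.1069]
tool_rot: [-0.541, 0.84, -0.033, 0.025]
contact_force: [0.7, 0.4, -0.1]
width: 0.601
grip_force: 0.0
time_s: 15.32
tcp_pos: [0.5832, -0.1418, 0.106]
tool_rot: [-0.542, 0.839, -0.032, 0.024]
contact_force: [-0.7, 0.1, -0.4]
width: 0.248
grip_force: 0.0
t 15.32 bed [0.305  0.0033 0.106 ] j [-0.79  0.82  1.22  0.83  1.92  0.8 ] F [-0.7  0.1 -0.4] w 0.248
turn [ 0.0016 -0.0005  0.0014] shift now-axes [-0.0114  0.0456  0.0936] goal-axes [-0.0111  0.0461  0.0934]
```

View pics/w7.png

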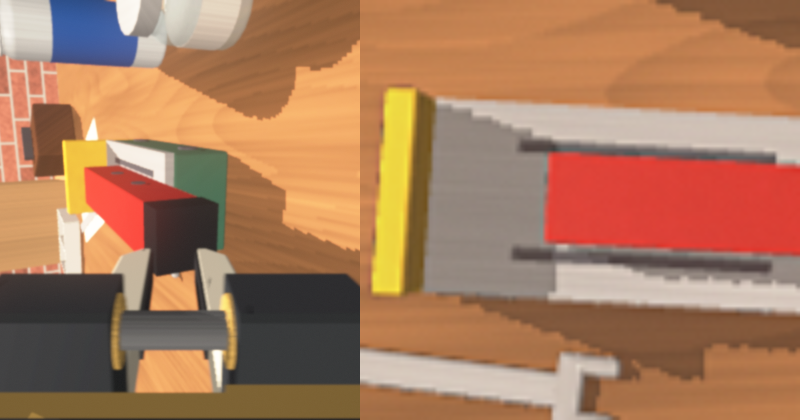

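```bash
cat >> geo.py <<'E'
def inbed(w):
    c,s=np.cos(B[2]),np.sin(B[2]);d=np.asarray(w)-[B[0],B[1],0];return np.round([c*d[0]+s*d[1],-s*d[0]+c*d[1],w[2]],4)
E
python3 -c "
from geo import *
for u,v in((549,153),(545,242)):print(inbed(ray('top',(190+(u-360)/4,190+v/4),.10)))
"
python3 -m pendant '[[[0,0,0],[0,0,0],1],[[0,0,0],[0,0,0],1],[[0,0,0],[0,0,0],1],[[0,0,0],[0,0,0],1]]'
python3 -c "
from geo import *
delta(.285,.0,.082,66)"
```

```text
[0.058  0.0194 0.1   ]
[ 0.0586 -0.0196  0.1   ]
time_s: 15.75
tcp_pos: [0.5834, -0.1425, 0.1063]
tool_rot: [-0.542, 0.84, -0.033, 0.024]
contact_force: [-0.4, 0.3, -0.2]
width: 0.004
grip_force: 0.0
t 15.75 bed [0.3056 0.0035 0.1063] j [-0.79  0.82  1.22  0.83  1.92  0.8 ] F [-0.4  0.3 -0.2] w 0.004
turn [ 0.0018 -0.0007  0.0014] shift now-axes [-0.0121  0.0454  0.0958] goal-axes [-0.0117  0.046   0.0956]
```

```bash
python3 -m pendant '[[[-0.006,0,0],[-0.0287,0,0],1],[[-0.006,0,0],[-0.0287,0,0],1],[[0,0,0],[-0.0287,0,0],1],[[0,0,0],[-0.0287,0,0.0014],1],[[0,0,0],[0,0,0],1]]'
python3 -c "
from geo import *
delta(.305,.0,.069,45);delta(.225,0,.069,45)"
```

```text
time_s: 16.17
tcp_pos: [0.5818, -0.1421, 0.1099]
tool_rot: [-0.379, 0.924, -0.036, 0.019]
contact_force: [-0.2, 0.1, 1.2]
width: 0.006
grip_force: 0.0
t 16.17 bed [0.3053 0.0019 0.1099] j [-0.7   0.55  1.38  0.62  1.7   0.87] F [-0.2  0.1  1.2] w 0.006
turn [ 0.0022 -0.002   0.0015] shift now-axes [-0.0075  0.0949  0.0976] goal-axes [-0.0065  0.0956  0.097 ]
t 16.17 bed [0.3053 0.0019 0.1099] j [-0.7   0.55  1.38  0.62  1.7   0.87] F [-0.2  0.1  1.2] w 0.006
turn [ 0.0022 -0.002   0.0015] shift now-axes [-0.0078 -0.095   0.2848] goal-axes [-0.0065 -0.0929  0.2855]
```

```bash
python3 -m pendant '[[[-0.0016,0.024,0.0242],[0.001,-0.001,0.001],1],[[-0.0016,0.024,0.0242],[0.001,-0.001,0.0005],1],[[-0.0016,0.024,0.0242],[0,0,0],1],[[-0.0016,0.023,0.0245],[0,0,0],1],[[0,-0.012,0.012],[0,0,0],1],[[0,-0.012,0.012],[0,0,0],1],[[0,-0.012,0.012],[0,0,0],1],[[0,-0.008,0.008],[0,0,0],1],[[0,-0.0047,0.0047],[0,0,0],1],[[0,-0.0047,0.0047],[0,0,0],1],[[0,-0.0047,0.0047],[0,0,0],1],[[0,-0.0047,0.0047],[0,0,0],1]]'
python3 -c "
from geo import *
delta(.23,0,.069,45)"
python3 -m pendant '[[[0,-0.0047,0.0047],[0,0,0],1],[[0,-0.0047,0.0047],[0,0,0],1],[[0,-0.0047,0.0047],[0,0,0],1],[[0,-0.0047,0.0047],[0,0,0],1],[[0,-0.0047,0.0047],[0,0,0],1],[[0,-0.0047,0.0047],[0,0,0],1],[[0,-0.0047,0.0047],[0,0,0],1],[[0,-0.0047,0.0047],[0,0,0],1]]'
python3 - <<'E'
from geo import *
import cv2
delta(.23,0,.069,45)
from bench import manip
d=manip.snapshot("top")["pixels"]
cv2.imwrite("pics/t8.png",d[:,:,::-1])
h=cv2.cvtColor(d,cv2.COLOR_RGB2HSV)[200:290,190:320].astype(int)
m=((h[...,0]<6)|(h[...,0]>175))&(h[...,1]>180)&(h[...,2]>120)
r,c=np.nonzero(m);k=c.min();print(k+190,r.min()+200,r.max()+200,c.max()+190)
for u in (k,k+1,k+2):print(u+190,m[:,u].sum())
print(inbed(ray("top",(k+190-.5,(r[c<k+3].mean()+200)),.10)))
E
```

```text
time_s: 17.17
tcp_pos: [0.5802, -0.1148, 0.0661]
tool_rot: [-0.385, 0.922, -0.039, 0.013]
contact_force: [1.3, 0.6, -0.3]
width: 0.006
grip_force: 0.0
t 17.17 bed [ 0.2782 -0.0019  0.0661] j [-0.68  0.58  1.43  0.63  1.63  0.85] F [ 1.3  0.6 -0.3] w 0.006
turn [-0.002   0.0007 -0.0017] shift now-axes [ 0.0059 -0.1199  0.1075] goal-axes [ 0.0063 -0.1206  0.1067]
time_s: 17.83
tcp_pos: [0.5813, -0.0989, 0.0657]
tool_rot: [-0.385, 0.922, -0.039, 0.013]
contact_force: [-0.1, -1.7, -0.3]
width: 0.005
grip_force: 1.0
t 17.83 bed [ 0.2623 -0.002   0.0657] j [-0.66  0.57  1.46  0.64  1.61  0.86] F [-0.1 -1.7 -0.3] w 0.005
turn [-0.002   0.0008 -0.0019] shift now-axes [ 0.0065 -0.0834  0.069 ] goal-axes [ 0.0068 -0.0838  0.0685]
232 228 254 319
232 14
233 22
234 22
[ 0.0491 -0.0008  0.1   ]
```

```bash
python3 -m pendant '[[[0.001,-0.0057,0.0057],[0,0,0],1],[[0.001,-0.0057,0.0057],[0,0,0],1],[[0.001,-0.0057,0.0057],[0,0,0],1],[[0.001,-0.0057,0.0057],[0,0,0],1],[[0.001,-0.0057,0.0057],[0,0,0],1],[[0.001,-0.0057,0.0057],[0,0,0],1],[[0,-0.0057,0.0057],[0,0,0],1],[[0,-0.0057,0.0057],[0,0,0],1],[[0,-0.0057,0.0057],[0,0,0],1],[[0,-0.0057,0.0057],[0,0,0],1],[[0,-0.0057,0.0057],[0,0,0],1],[[0,-0.0057,0.0057],[0,0,0],1]]'
python3 -m pendant '[[[0,-0.0057,0.0057],[0,0,0],1],[[0,-0.0057,0.0057],[0,0,0],1],[[0,-0.0057,0.0057],[0,0,0],1]]'
cat > foot.py <<'E'
from geo import *
import cv2
delta(.23,0,.069,45)
from bench import manip
d=manip.snapshot("top")["pixels"]
h=cv2.cvtColor(d,cv2.COLOR_RGB2HSV)[200:290,190:320].astype(int)
m=((h[...,0]<6)|(h[...,0]>175))&(h[...,1]>180)&(h[...,2]>120)
r,c=np.nonzero(m);k=c.min();print([m[:,u].sum() for u in (k,k+1,k+2)])
print(inbed(ray("top",(k+190-.5,(r[c<k+3].mean()+200)),.10)),inbed(ray("top",(260,r[c==70].mean()+200),.10)))
E
python3 foot.py
```

```text
time_s: 18.88
tcp_pos: [0.5855, -0.0699, 0.066]
tool_rot: [-0.386, 0.922, -0.039, 0.013]
contact_force: [-0.4, -1.9, -1.7]
width: 0.004
grip_force: 0.8
time_s: 19.13
tcp_pos: [0.5861, -0.0627, 0.066]
tool_rot: [-0.386, 0.922, -0.039, 0.013]
contact_force: [-0.0, -1.4, -0.8]
width: 0.004
grip_force: 0.8
t 19.13 bed [ 2.258e-01 -2.000e-04  6.600e-02] j [-0.61  0.53  1.51  0.66  1.57  0.89] F [-0.  -1.4 -0.8] w 0.004
turn [-0.0021  0.0009 -0.0018] shift now-axes [ 0.0006  0.0027 -0.0168] goal-axes [ 0.0006  0.0028 -0.0168]
[np.int64(8), np.int64(21), np.int64(22)]
[0.0121 0.0012 0.1   ] [0.099  0.0034 0.1   ]
```

```bash
python3 -m pendant '[[[0,-0.0028,0.0028],[0,0,0],1],[[0,-0.0028,0.0028],[0,0,0],1],[[0,-0.0028,0.0028],[0,0,0],1],[[0,-0.0028,0.0028],[0,0,0],1],[[0,-0.0028,0.0028],[0,0,0],1],[[0,-0.0028,0.0028],[0,0,0],1],[[0,-0.0028,0.0028],[0,0,0],1],[[0,-0.0028,0.0028],[0,0,0],1],[[0,0,0],[0,0,0],1]]'
python3 foot.py
```

```text
time_s: 19.93
tcp_pos: [0.5868, -0.0531, 0.0661]
tool_rot: [-0.386, 0.922, -0.039, 0.013]
contact_force: [-0.2, 0.0, -0.6]
width: 0.003
grip_force: 0.2
t 19.93 bed [ 2.162e-01 -2.000e-04  6.610e-02] j [-0.59  0.52  1.52  0.67  1.57  0.89] F [-0.2  0.  -0.6] w 0.003
turn [-0.0022  0.0009 -0.0018] shift now-axes [ 0.0007  0.0253 -0.0394] goal-axes [ 0.0006  0.0256 -0.0392]
[np.int64(7), np.int64(20), np.int64(22)]
[0.0016 0.0012 0.1   ] [0.099  0.0034 0.1   ]
```

```bash
python3 -m pendant '[[[0,-0.0014,0.0014],[0,0,0],1],[[0,-0.0014,0.0014],[0,0,0],1],[[0,0,0],[0,0,0],1]]'
python3 -m pendant '[[[0,-0.0012,0.0012],[0,0,0],1],[[0,0,0],[0,0,0],1]]'
```

```text
time_s: 20.23
tcp_pos: [0.587, -0.0523, 0.0662]
tool_rot: [-0.385, 0.922, -0.039, 0.013]
contact_force: [0.5, -1.0, 0.4]
width: 0.009
grip_force: 0.6
time_s: 20.4
tcp_pos: [0.587, -0.0518, 0.0661]
tool_rot: [-0.386, 0.922, -0.039, 0.013]
contact_force: [-0.3, -1.9, 0.3]
width: 0.004
grip_force: 0.8
```

```bash
for i in 1; do python3 -m pendant '[[[0,-0.0014,0.0014],[0,0,0],1],[[0,0,0],[0,0,0],1]]' | grep -E "tcp|contact|grip"; done
python3 -m pendant '[[[0,-0.0014,0.0014],[0,0,0],1],[[0,0,0],[0,0,0],1]]' | grep -E "tcp|contact|grip"; python3 foot.py
```

```text
tcp_pos: [0.5871, -0.0512, 0.0662]
contact_force: [-0.7, -1.7, 0.8]
grip_force: 0.9
tcp_pos: [0.5871, -0.0505, 0.0661]
contact_force: [0.4, -1.7, -0.3]
grip_force: 0.9
t 20.73 bed [ 2.136e-01 -1.000e-04  6.610e-02] j [-0.59  0.52  1.52  0.67  1.56  0.89] F [ 0.4 -1.7 -0.3] w 0.008
turn [-0.0021  0.0009 -0.0018] shift now-axes [ 0.0005  0.0315 -0.0455] goal-axes [ 0.0005  0.0318 -0.0453]
[np.int64(12), np.int64(21), np.int64(22)]
[-0.0002  0.0015  0.1   ] [0.099  0.0034 0.1   ]
```

```bash
python3 -m pendant '[[[0,-0.0014,0.0014],[0,0,0],1],[[0,0,0],[0,0,0],1]]' | grep -E "tcp|contact|grip"
python3 -m pendant '[[[0,-0.0014,0.0014],[0,0,0],1],[[0,0,0],[0,0,0],1]]' | grep -E "tcp|contact|grip"
python3 -m pendant '[[[0,-0.0014,0.0014],[0,0,0],1],[[0,0,0],[0,0,0],1]]' | grep -E "tcp|contact|grip"; python3 foot.py
```

```text
tcp_pos: [0.5872, -0.0503, 0.0661]
contact_force: [-0.7, -2.7, 0.7]
grip_force: 2.0
tcp_pos: [0.5873, -0.0503, 0.0661]
contact_force: [-1.4, -6.5, 1.8]
grip_force: 3.4
tcp_pos: [0.5874, -0.0502, 0.0662]
contact_force: [-2.5, -9.1, 1.2]
grip_force: 4.7
t 21.28 bed [2.133e-01 2.000e-04 6.620e-02] j [-0.59  0.52  1.53  0.67  1.56  0.9 ] F [-2.5 -9.1  1.2] w 0.002
turn [-0.0014  0.0005 -0.0018] shift now-axes [-0.0004  0.0324 -0.0461] goal-axes [-0.0005  0.0326 -0.046 ]
[np.int64(2), np.int64(16), np.int64(22)]
[-0.0019  0.0006  0.1   ] [0.099  0.0034 0.1   ]
```

Force rose to 9 N with no motion: the foot is seated against the stop. Back off straight along +x and check.

```bash
python3 -m pendant '[[[0,0.004,-0.004],[0,0,0],1],[[0,0.008,-0.008],[0,0,0],1],[[0,0.02,-0.02],[0,0,0],1],[[0,0.03,-0.03],[0,0,0],1],[[0,0.04,-0.04],[0,0,0],1],[[0,0.04,-0.04],[0,0,0],1],[[0,0.03,-0.04],[0,0,0],1],[[0,0,-0.05],[0,0,0],1],[[0,0,-0.05],[0,0,0],1],[[0,0,0],[0,0,0],1],[[0,0,0],[0,0,0],1]]'
python3 foot.py; python3 - <<'E'
from bench import manip
import cv2,numpy as np
d=manip.snapshot("top")["pixels"][190:295,180:320];cv2.imwrite("pics/f.png",cv2.resize(d,None,fx=5,fy=5)[:,:,::-1])
E
```

```text
time_s: 22.25
tcp_pos: [0.5803, -0.1461, 0.0903]
tool_rot: [-0.385, 0.922, -0.039, 0.014]
contact_force: [0.1, 0.1, -0.3]
width: 0.006
grip_force: 0.0
t 22.25 bed [0.3095 0.0008 0.0903] j [-0.71  0.59  1.37  0.62  1.69  0.85] F [ 0.1  0.1 -0.3] w 0.006
turn [-0.0016  0.0001 -0.0014] shift now-axes [-0.0031 -0.1359  0.2381] goal-axes [-0.0026 -0.1371  0.2374]
[np.int64(2), np.int64(15), np.int64(21)]
[-0.0019 -0.      0.1   ] [0.099  0.0034 0.1   ]
```

View pics/f.png

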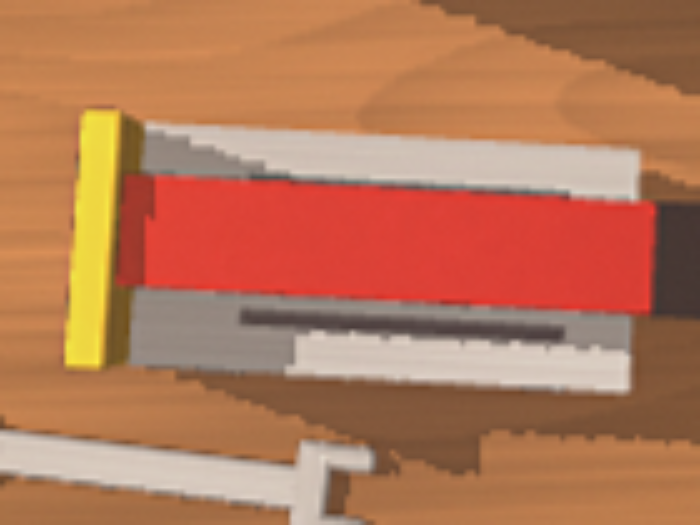

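The foot face touches the yellow stop (column ~118 in the crop). The leg lies along the bed near its middle, and the robot is clear.

```bash
python3 -c "
from bench import manip
print(manip.hand_in())"
```

```text
the job is handed in; nothing more can be done
None
```

The leg was tipped and lowered on the finger, then pushed until its foot met the stop, lying along the bed's middle (about 3 mm off at most) with the arm clear; I handed it in at about 22 s, and no verdict came back.

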